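# Sort stand hardware into the rinse carriage and click it home under the jets

### The arm

A 6-joint arm with a two-finger parallel gripper is mounted at the origin on the work surface. World frame = base frame: x ahead of the robot, y to its left, z up, the work surface at z = 0. Lengths are in mm, angles in rad, forces in N, time in s.
With the tool pointing down it reaches from about 275 to 750 mm from the base axis. Payload 10.2 kg.
Tool frame: the origin (TCP) lies at the very end of the fingers, on their centre line; the grasp point (between the pads) lies 19 mm behind it; z points along the fingers, y is the direction in which the jaws open and shut (so a half turn about z gives the same grasp; the last joint's range is limited). The gripper opens to 85 mm and grips with 20 to 120 N. Pads are 22 mm wide; open, the fingers measure 114 mm over their backs; the gripper's body (76 mm by 85 mm) begins 54 mm behind the grasp point. The pads swing forward as they close: fully open they stand 13 mm farther back than shut.
Start: joints at [-1.503, 0.313, 1.498, -0, 1.331, -0.223], TCP at [150.514, -502.968, 210.494] pointing down, gripper open.
Joint ranges: [-2.94, 2.94], [-0.97, 2.17], [0.19, 2.56], [-1.23, 4.37], [0.02, 3.11], [-2.88, 2.88]. Speed limits (rad/s): [2.39, 2.39, 3.01, 3.14, 3.14, 3.14].

### API

Orientations are given as a unit quaternion [w, x, y, z].
In Python, from rig import readout, cams, finish_job gives the robot as it stands. The module is installed in compiled form; this text tells all that it offers.
- The arm moves only by the tool carry_out, never from a script. Its argument "steps" is one flat list of numbers, 7 for each row, row after row: the shift along the tool's x, y, z in cm, then the turn, a rotation vector about the tool's x, y, z in units of 5 degrees (1.0 is 5 degrees), then the opening, from -1 (shut) to 1 (fully open), so that 0 is half open. In form: [x, y, z, ax, ay, az, hand, x, y, z, ax, ay, az, hand, ...]. A call has 1 to 20 rows; each row shifts and turns the commanded pose from where the row before left it, along the tool's axes as they then stand; what a row does not reach is not made up. A row lasts 1/12 s, in which the tool goes at most 41.7 mm and 7.16 degrees, less where a joint would pass 70% of its speed; a pose out of reach is approached as far as the arm can. A call with a gripper value outside its range is refused whole. The fingers move at their own pace and stop on an object; "grip_force" is the grip in N (left out, the last holds). Time passes only in rows, so rows that do not move let the fingers close. It gives the time, the measured TCP pose, the force and the opening at its end, in the units of the state.
- readout.sense(): the state, without advancing time (a new reading comes with each control period).
- cams.capture(name): name is "side" or "top"; returns the picture (400x640x3 uint8, red, green, blue); there is no depth.
- cams.calibration(name): a dict with "fx", "fy", "cx", "cy" (pixels), "R" (3x3) and "t" (3): a world point X has camera coordinates R X + t. Camera axes: x right, y down, z forward; pixel columns grow to the right and rows downward; lengths in mm; the calibration is good to about 2 mm. A picture is of the moment at which its call begins. calibration takes no time and is no camera call.
- finish_job(): hands the job in, once; it reports no verdict.
The state is a dict: "time_s": time; "joints": joint angles; "dq": joint speeds; "tau": joint torques, N m; "eef_pos": TCP position; "ee_rot": TCP orientation; "force": force on the tool from outside, world axes, zero at the start; "wrist_torque": the same for the moment, N m; "grip_width": opening from 0.0 (shut) to 1.0 (fully open).
Only numpy, scipy, OpenCV 4.12 (cv2) and the standard library are available. Lean on these libraries where they do the work, as an engineer would, in place of code of your own. Each camera call takes 0.05 s, during which the arm holds its last target.

### The job

Sort the mixed parts into the tray carriage: both rubber stoppers into the green bay, the metal clamp boss into the blue bay. Then take the carriage by its black handle and slide it along the rail towards the two rinse nozzles until you feel its ball click into the notch, without running past it, and finish while still holding the handle there with the ball seated in the notch. Leave the beaker, the glass dish and the wash bottle where they are.

Things in the scene. Friction and masses are not known exactly. Their poses are not given: they have to be found in the camera images.
- stopper1_mid (a point): centre (half-way up) of a red-brown rubber stopper, a cone frustum 34 tall, standing upright on the table on its narrow end: 28 diameter at the bottom, 34 at the top; 25 to 50 g; z axis up along its axis. It is loose.
- stopper2_mid (a point): the same point of a second, identical stopper.
- boss_mid (a point): centre of the block of a grey metal clamp boss (holder for stand rods): block 50 (its x) by 24 (its y) by 28 tall, lying on the table; a thumbscrew with a 16 diameter brass head sticks out 18 beyond the block at its +x end, so it is 68 long over all. 80 to 170 g. Pinch it across the 24 width.
- stopper1: the first stopper; origin at the centre of its underside.
- stopper2: the second stopper; origin at the centre of its underside.
- boss: the clamp boss; origin at the centre of the block's underside, axes as for boss_mid.
- green_bay (a point): centre of the floor of the tray's green-floored bay (the one next to the handle), floor about 25 above the table; inside 112 along x (across the rail) by 99 along y (along the rail), walls 4 thick standing 18 above the floor (top 43 above the table). Its y axis runs along the rail towards the handle end; the carriage travels towards -y. Moves with the carriage.
- blue_bay (a point): the same for the blue-floored bay, the one farther from the handle, of equal size, 103 from the green one along -y.
- travel (a joint): travel of the white tray carriage along the rail in m: 0 at the end stop where it is loaded, growing as it slides along -y of the bays and the notch towards the nozzles, end of the rail at 0.24. It starts between 0 and 0.05; the notch lies where it reads somewhere from 0.12 to 0.20. Sliding friction about 1.5 N; it stays where it is left.
- carriage: the white two-bay tray carriage on the rail, tray 120 across the rail by 210 along it; origin under the middle of the tray, 20 above the table; axes as for the bays. Its handle belongs to it.
- handle_grip (a point): where to pinch the carriage's upright black handle: a plain post 36 (x, across the rail) by 14 (y, along the rail), standing from 25 to 85 above the table, 35 beyond the tray's end wall (centre to wall), clear on all sides. This point is on its centre line, 18 below its top, 67 above the table; axes as for the bays.
- ball (a point): centre of the spring ball (10 diameter) under the brass plunger, mid-length on the tray's side away from the robot, 74 from the tray's middle line, 140 from the handle's centre along the rail; moves with the carriage. Climbing a ridge takes about 6 to 8 N on top of friction; then the ball drops in and pulls the carriage to the notch; leaving on the far side takes as much again.
- notch (a point): where the ball's centre lies once clicked in: midway between two small steel ridges across the top of the yellow index block. Axes as for the bays: x across the rail, y along it; the carriage comes from its +y side. The ridges' crests lie 5.5 before and 5.5 beyond the notch; the ball starts to climb the first one about 11 before the notch.
- index: the yellow index block (24 by 44, top 22 above the table) with two steel rinse nozzles on a grey foot, fixed beside the rail on the side away from the robot. Origin under the notch. The nozzles stand 70 apart along the rail, tops 72 above the table. It may stand anywhere along the middle of the rail.
- beaker: bystander: empty glass beaker, 68 diameter, 90 tall; origin at the centre of its underside.
- dish: bystander: glass dish, 90 diameter, 18 tall; origin at the centre of its underside.
- wash_bottle: bystander: white bottle with a red cap, 64 diameter, 160 tall; origin at the centre of its underside.
There are look-alikes about, which are no part of the job. Leave any orange look-alike of the index alone.

How it is judged:
By the outcome, as a careful person would: the job done as asked, in the order asked, and still so for the second after the job is handed in, while the arm keeps its last pose, push and grip.
It also fails if it takes over 72 s, if anything falls off the work surface, if the arm or the gripper's body presses on something with over 40 N, if the wrist force passes 120 N, or if a joint passes its speed limit or range.

## Working session

There is one attempt and no reset: what is moved stays moved. The work goes in short steps, Python scripts to look and compute and a tool call to move; the robot and the scene stay as the last step left them, time stands still between calls to the robot, and variables do not carry over. Pictures are saved under pics/ and viewed, and the job is handed in when it is done.

Besides the shell and the picture viewer there is one more tool, called after ">>>" by a JSON object that holds its "op" and its "data". carry_out: Moves the arm, as the interface text tells. Its arguments: {"type":"object","properties":{"steps":{"type":"array","items":{"type":"number"}},"grip_force":{"type":"number"}},"required":["steps"]}

```bash
mkdir -p pics; python3 - <<'E'
from rig import readout,cams
import cv2,numpy as np
np.set_printoptions(precision=4,suppress=True)
print(readout.sense())
for n in("top","side"):
    im=cams.capture(n); cv2.imwrite(f"pics/{n}0.png",im[:,:,::-1]); print(n,cams.calibration(n))
E
```

```text
{'time_s': 0.0, 'joints': array([-1.5034,  0.3135,  1.4984, -0.    ,  1.331 , -0.2234]), 'dq': array([-0.0008, -0.    ,  0.    , -0.0016, -0.0023,  0.0001]), 'tau': array([  0.001 , -41.2261, -25.9742,  -0.0001,   0.0041,   0.    ]), 'eef_pos': array([ 150.4919, -502.6661,  209.932 ]), 'ee_rot': array([-0.0007,  0.9894,  0.1449,  0.    ]), 'force': array([0.6501, 0.7117, 0.4065]), 'wrist_torque': array([0.0333, 0.0074, 0.0311]), 'grip_width': 1.0033093074069952}
top {'fx': 441.82639364099765, 'fy': 441.82639364099765, 'cx': 322.4798515165347, 'cy': 207.34795262427582, 'R': array([[ 0.0121, -0.9999,  0.0035],
       [-0.9936, -0.0125, -0.1124],
       [ 0.1124, -0.0021, -0.9937]]), 't': array([ -86.9781,  608.7258, 1433.4035])}
side {'fx': 389.29034736077745, 'fy': 389.29034736077745, 'cx': 323.254243765838, 'cy': 201.29589435552217, 'R': array([[-0.6812, -0.732 , -0.0114],
       [-0.5353,  0.5087, -0.6743],
       [ 0.4994, -0.4532, -0.7384]]), 't': array([380.1879, 417.6107, 702.5769])}
```

View pics/top0.png

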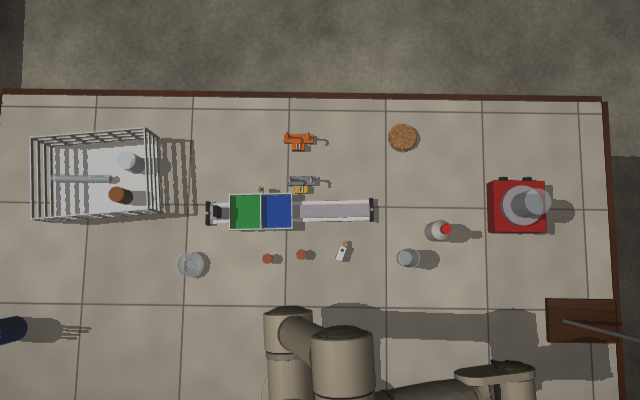

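View pics/side0.png

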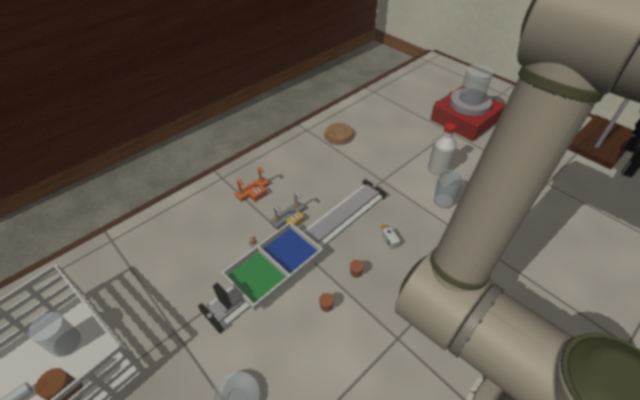

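Top view: carriage with green bay at (245,212) and blue bay at (277,212). Stopper candidates are (267,258), (302,254) and a brown thing at (120,194) in the basket. The boss is at (343,250). The index is at (300,187), with an orange look-alike at (298,140). The handle is near (217,212). Next, close crops.

```bash
python3 - <<'E'
import cv2
a=cv2.imread("pics/top0.png");b=cv2.imread("pics/side0.png")
cv2.imwrite("pics/c1.png",cv2.resize(a[165:275,195:385],None,fx=4.2,fy=4.2,interpolation=cv2.INTER_CUBIC))
cv2.imwrite("pics/c2.png",cv2.resize(b[160:340,190:420],None,fx=3.3,fy=3.3,interpolation=cv2.INTER_CUBIC))
E
```

```text
(no output)
```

View pics/c1.png

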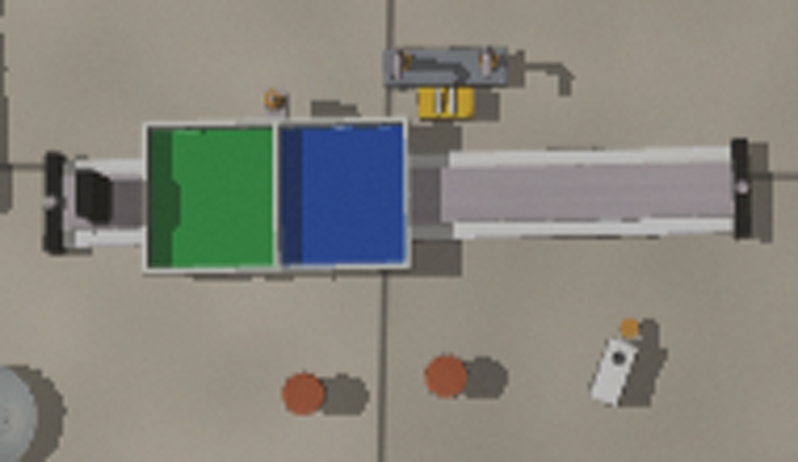

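View pics/c2.png

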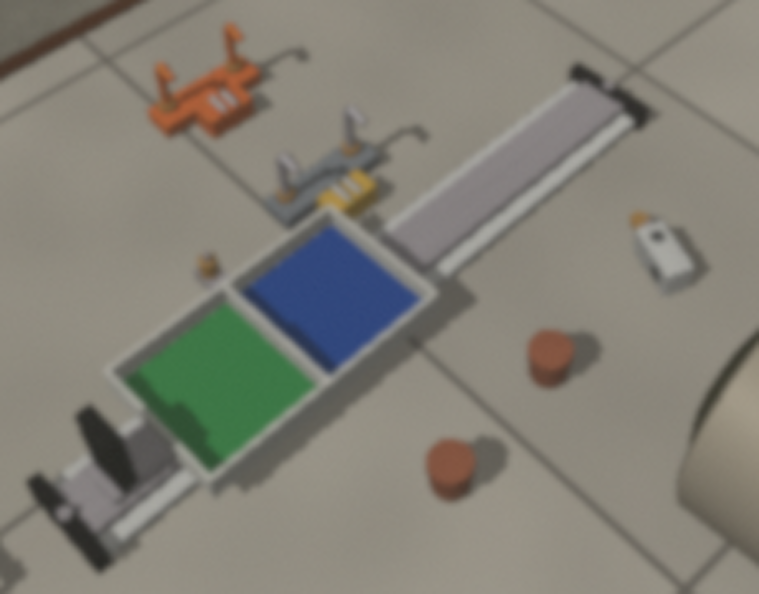

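The crops show two red-brown stoppers on the table, a grey boss with its brass screw pointing up-left, the yellow index block beside the rail, and an orange copy farther off. Next I measure positions.

```bash
cat > h.py <<'E'
import numpy as np,cv2
from rig import readout,cams
from scipy.spatial.transform import Rotation as Ro
np.set_printoptions(precision=2,suppress=True)
def unproj(n,px,z):
    c=cams.calibration(n);R=np.array(c["R"]);t=np.array(c["t"])
    d=R.T@np.array([(px[0]-c["cx"])/c["fx"],(px[1]-c["cy"])/c["fy"],1]);o=-R.T@t
    return o+d*(z-o[2])/d[2]
def proj(n,X):
    c=cams.calibration(n);p=np.array(c["R"])@np.asarray(X,float)+c["t"]
    return np.array([c["fx"]*p[0]/p[2]+c["cx"],c["fy"]*p[1]/p[2]+c["cy"]])
def tri(pt,ps):
    from scipy.optimize import least_squares
    f=lambda X:np.r_[proj("top",X)-pt,proj("side",X)-ps]
    r=least_squares(f,[400,0,30]);return r.x,np.abs(r.fun).max()
def blobs(im,lo,hi,minA=8,maxh=None):
    h=cv2.cvtColor(im,cv2.COLOR_RGB2HSV);m=cv2.inRange(h,lo,hi)
    n,l,s,c=cv2.connectedComponentsWithStats(m)
    return [(c[i],s[i]) for i in range(1,n) if s[i][4]>=minA]
E
python3 - <<'E'
from h import *
T=cv2.imread("pics/top0.png")[:,:,::-1].copy();S=cv2.imread("pics/side0.png")[:,:,::-1].copy()
for nm,lo,hi in(("red",(3,110,60),(12,200,255)),("green",(50,100,40),(75,255,255)),("blue",(105,120,40),(125,255,255)),("yel",(20,120,90),(30,255,255)),("brass",(12,100,100),(20,255,255))):
    for n,I in(("top",T),("side",S)):
        print(nm,n,[(c.round(1).tolist(),s.tolist()) for c,s in blobs(I,lo,hi,5)])
# crop-picked features
f=lambda u,v:np.array([195+(u+.5)/4.2-.5,165+(v+.5)/4.2-.5])
g=lambda u,v:np.array([190+(u+.5)/3.3-.5,160+(v+.5)/3.3-.5])
for nm,p,z in(("tray TL",(145,124),43),("tray TR",(408,121),43),("tray BL",(145,271),43),("tray BR",(410,269),43),("handle top c",(92,196),85),("stop L",(55,203),30),("stop R",(740,188),30),("ridge1",(438,100),24),("ridge2",(452,100),24),("bossTLa",(608,338),28),("bossTR",(637,348),28),("bossBR",(620,404),28),("bossBL",(591,396),28),("head",(629,327),16),("s1top",(303,393),34),("s2top",(445,376),34),("ballplunger",(273,100),45)):
    print(nm,unproj("top",f(*p),z))
print("side")
for nm,p,z in(("tray L",(105,371),43),("tray far",(330,207),43),("tray near",(437,292),43),("tray bot",(210,482),43),("handle a",(83,408),85),("handle b",(126,488),85),("s1",(451,456),34),("s2",(551,346),34),("yel c",(347,187),22)):
    print(nm,unproj("side",g(*p),z))
E
```

```text
red top [([292.3, 94.3], [2, 88, 600, 13, 2843]), ([604.6, 111.2], [603, 109, 4, 5, 8]), ([609.1, 177.0], [603, 114, 13, 124, 625]), ([298.0, 140.4], [284, 132, 29, 19, 329]), ([510.5, 180.0], [508, 180, 6, 1, 6]), ([116.0, 193.9], [109, 187, 15, 15, 180]), ([487.6, 211.8], [487, 211, 3, 3, 5]), ([541.5, 232.0], [539, 232, 6, 1, 6]), ([612.4, 241.1], [611, 237, 5, 10, 28]), ([300.8, 254.1], [296, 250, 10, 10, 74]), ([266.8, 258.2], [262, 254, 10, 10, 75]), ([615.0, 268.8], [614, 266, 3, 6, 8]), ([580.8, 303.5], [548, 298, 68, 12, 562]), ([555.3, 311.0], [553, 310, 6, 3, 7]), ([570.0, 311.5], [566, 310, 10, 3, 15]), ([581.6, 311.6], [580, 311, 4, 2, 5]), ([553.2, 320.2], [549, 314, 14, 11, 61]), ([561.2, 315.2], [555, 314, 13, 3, 19]), ([619.2, 319.0], [618, 318, 3, 3, 5]), ([565.3, 331.3], [550, 325, 38, 16, 327]), ([612.7, 329.1], [610, 328, 6, 3, 7]), ([590.6, 333.8], [589, 332, 5, 4, 10]), ([619.8, 338.6], [619, 338, 3, 2, 5]), ([611.0, 342.0], [607, 342, 9, 1, 9])]
red side [([362.0, 36.2], [360, 34, 5, 5, 11]), ([351.0, 46.0], [349, 45, 5, 3, 5]), ([419.1, 52.9], [417, 50, 5, 6,
[... 2394 characters left out ...]
 43.  ]
handle top c [587.1  259.66  85.  ]
stop L [586.73 301.83  30.  ]
stop R [ 605.46 -240.58   30.  ]
ridge1 [673.95   0.54  24.  ]
ridge2 [674.09 -10.66  24.  ]
bossTLa [ 485.62 -136.86   28.  ]
bossTR [ 478.06 -159.74   28.  ]
bossBR [ 434.17 -146.67   28.  ]
bossBL [ 440.12 -123.88   28.  ]
head [ 494.87 -153.97   16.  ]
s1top [439.74 101.2   34.  ]
s2top [454.29  -9.41  34.  ]
ballplunger [669.02 129.55  45.  ]
side
tray L [646.75 233.91  43.  ]
tray far [652.53  27.48  43.  ]
tray near [537.91  21.94  43.  ]
tray bot [528.86 230.44  43.  ]
handle a [604.61 267.62  85.  ]
handle b [538.89 278.62  85.  ]
s1 [439.12 101.03  34.  ]
s2 [453.18  -9.22  34.  ]
yel c [673.44  -5.37  22.  ]
```

```bash
cat >> h.py <<'E'
def carr(x,y,th,off):  # off in bay axes from carriage centre
    ax=np.array([np.cos(th),np.sin(th)]);ay=np.array([-np.sin(th),np.cos(th)])
    p=np.array([x,y])+off[0]*ax+off[1]*ay
    return np.array([p[0],p[1],off[2]])
E
python3 - <<'E'
from h import *
from scipy.optimize import least_squares
f=lambda u,v:np.array([195+(u+.5)/4.2-.5,165+(v+.5)/4.2-.5])
g=lambda u,v:np.array([190+(u+.5)/3.3-.5,160+(v+.5)/3.3-.5])
obs=[("top",f(145,124),(60,105,43)),("top",f(408,121),(60,-105,43)),("top",f(145,271),(-60,105,43)),("top",f(410,269),(-60,-105,43)),
("side",g(105,371),(60,105,43)),("side",g(330,207),(60,-105,43)),("side",g(437,292),(-60,-105,43)),("side",g(210,482),(-60,105,43))]
r=least_squares(lambda p:np.concatenate([proj(n,carr(*p,o))-q for n,q,o in obs]),[592,126,0.03])
print(r.x,r.fun.reshape(-1,2))
a=unproj("top",(245.1,211.5),25);b=unproj("top",(276.2,210.8),25);print("bays",a,b,np.arctan2(b[0]-a[0],a[1]-b[1]))
p=r.x
T=cv2.imread("pics/top0.png");S=cv2.imread("pics/side0.png")
def draw(I,n,x0,y0,w,h,k,fn):
    O=cv2.resize(I[y0:y0+h,x0:x0+w],None,fx=k,fy=k,interpolation=cv2.INTER_CUBIC)
    def L(pts,col,closed=True):
        q=np.array([(proj(n,X)-(x0,y0)+.5)*k for X in pts]);cv2.polylines(O,[q.round().astype(np.int32)],closed,col,1,cv2.LINE_AA)
    rect=lambda cx,cy,hx,hy,z:[carr(*p,(cx+s*hx,cy+t*hy,z)) for s,t in((1,1),(1,-1),(-1,-1),(-1,1))]
    L(rect(0,0,60,105,43),(255,0,255));L(rect(0,140,18,7,85),(0,255,255));L(rect(0,140,18,7,25),(0,255,0))
    L(rect(74,0,5,5,27),(255,255,0))
    for c in((439.5,101.1),(453.7,-9.3)):
        for d,z in((14,0),(17,34)): L([(c[0]+d*np.cos(t),c[1]+d*np.sin(t),z) for t in np.linspace(0,6.28,20)],(255,255,0))
    th=np.radians(-17)
    for z in(0,28): L([np.r_[carr(459.5,-142,th,(s*25,t*12,0))[:2],z] for s,t in((1,1),(1,-1),(-1,-1),(-1,1))],(255,0,255))
    yb=carr(674,-5,p[2],(0,0,0))
    L([np.r_[carr(674,-5,p[2],(s*12,t*22,0))[:2],22] for s,t in((1,1),(1,-1),(-1,-1),(-1,1))],(255,0,255))
    cv2.imwrite(fn,O)
draw(T,"top",195,165,190,110,4.2,"pics/o1.png");draw(S,"side",190,160,230,180,3.3,"pics/o2.png")
E
```

```text
[592.53 126.86   0.03] [[-1.08 -0.06]
 [-0.28 -0.6 ]
 [-1.21  1.15]
 [-0.29  0.33]
 [-0.5  -0.68]
 [ 0.25 -1.51]
 [ 1.16  0.01]
 [ 0.15 -0.26]]
bays [593.64 178.65  25.  ] [597.29  74.93  25.  ] 0.03514995553727624
```

View pics/o1.png

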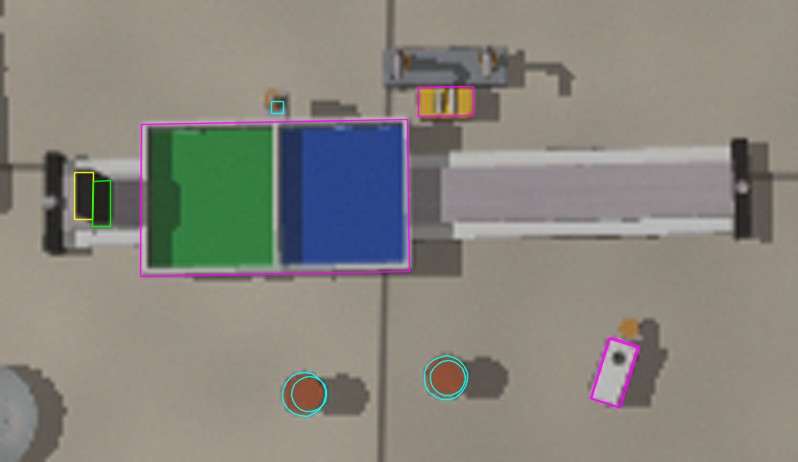

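View pics/o2.png

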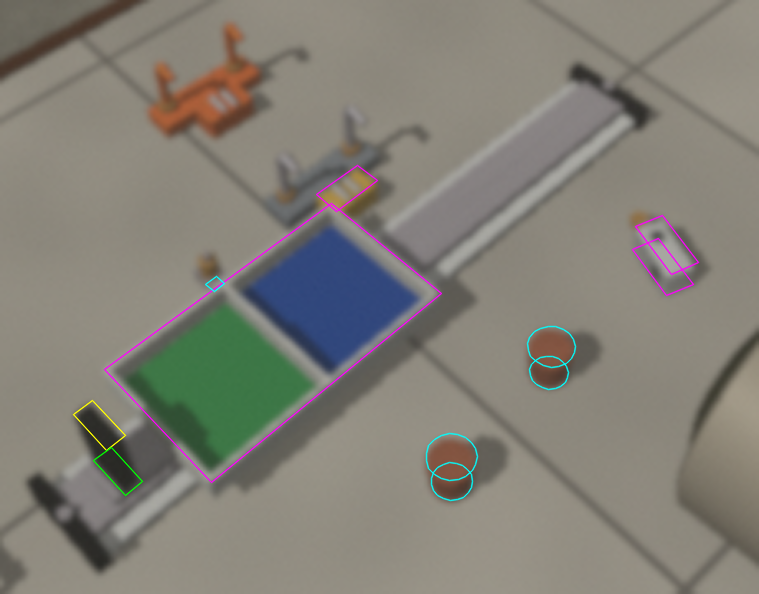

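Boss first. Turn the jaws across its width, then travel above it.

>>> {"op": "carry_out", "data": {"steps": [0,0,0,0,0,1.12,1,0,0,0,0,0,1.12,1,0,0,0,0,0,1.12,1,0,0,0,0,0,1.12,1,0,0,0,0,0,1.12,1,0,0,0,0,0,1.12,1,1.36,-3.11,0,0,0,0,1,1.36,-3.11,0,0,0,0,1,1.36,-3.11,0,0,0,0,1,1.36,-3.11,0,0,0,0,1,1.36,-3.11,0,0,0,0,1,1.36,-3.11,0,0,0,0,1,1.36,-3.11,0,0,0,0,1,1.36,-3.11,0,0,0,0,1,1.36,-3.11,0,0,0,0,1,1.36,-3.11,0,0,0,0,1,1.36,-3.11,0,0,0,0,1,1.36,-3.11,0,0,0,0,1,1.36,-3.11,0,0,0,0,1,1.36,-3.11,0,0,0,0,1], "grip_force": 40}}

```text
time_s: 1.77
eef_pos: [460.2, -140.3, 210.3]
ee_rot: [-0.0, 0.989, -0.147, -0.0]
force: [-0.3, -1.2, 0.1]
grip_width: 0.999
```

```bash
cat >> h.py <<'E'
def go(x,y,z,yawdeg=None):
    s=readout.sense();q=s["ee_rot"];R=Ro.from_quat([q[1],q[2],q[3],q[0]]).as_matrix()
    psi=np.degrees(np.arctan2(R[1,0],R[0,0]))
    d=np.array([x,y,z])-s["eef_pos"]
    print("t",round(s["time_s"],2),"pos",s["eef_pos"],"psi",round(psi,2),"tilt",R[2].round(3),"F",s["force"],"w",round(s["grip_width"],3))
    print("shift cm (tool axes now)",R.T@d/10, "turn units", None if yawdeg is None else round((psi-yawdeg)/5,2))
    if yawdeg is not None:
        c=Ro.from_matrix(R)*Ro.from_rotvec([0,0,np.radians(psi-yawdeg)]);print("shift after turn",c.as_matrix().T@d/10)
E
python3 - <<'E'
from h import *
go(459.5,-142,4,-17)
cv2.imwrite("pics/t1.png",cv2.resize(cams.capture("side")[120:340,200:500],None,fx=2.6,fy=2.6,interpolation=cv2.INTER_CUBIC)[:,:,::-1])
E
```

```text
t 1.77 pos [ 460.25 -140.3   210.3 ] psi -16.93 tilt [-0. -0. -1.] F [-0.27 -1.16  0.11] w 0.999
shift cm (tool axes now) [-0.01  0.19 20.63] turn units 0.01
shift after turn [-0.01  0.19 20.63]
```

View pics/t1.png

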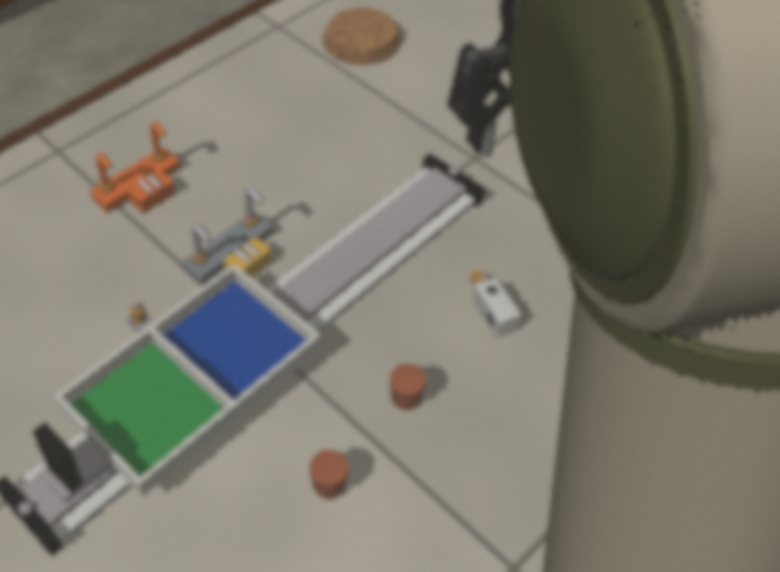

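The side view shows the open gripper above the boss. Descend and close.

>>> {"op": "carry_out", "data": {"steps": [0,0,3.2,0,0,0,1,0,0,3.2,0,0,0,1,0,0,3.2,0,0,0,1,0,0,3.2,0,0,0,1,0,0,3.2,0,0,0,1,0,0,2.5,0,0,0,1,0,0,1.5,0,0,0,1,0,0,0.5,0,0,0,1,0,0,0,0,0,0,1]}}

```text
time_s: 2.57
eef_pos: [458.9, -141.6, 4.6]
ee_rot: [-0.0, 0.989, -0.147, -0.001]
force: [0.3, 0.1, 0.2]
grip_width: 0.999
```

```bash
python3 - <<'E'
from h import *
go(459.5,-142,4.5,-17)
for n in("side","top"):
    I=cams.capture(n); c=I[130:330,290:520] if n=="side" else I[205:295,270:420]
    cv2.imwrite(f"pics/t2{n}.png",cv2.resize(c,None,fx=3.2 if n=="side" else 5,fy=3.2 if n=="side" else 5,interpolation=cv2.INTER_CUBIC)[:,:,::-1])
E
```

```text
t 2.57 pos [ 458.89 -141.63    4.61] psi -16.94 tilt [-0. -0. -1.] F [0.28 0.06 0.15] w 0.999
shift cm (tool axes now) [0.07 0.02 0.01] turn units 0.01
shift after turn [0.07 0.02 0.01]
```

View pics/t2side.png

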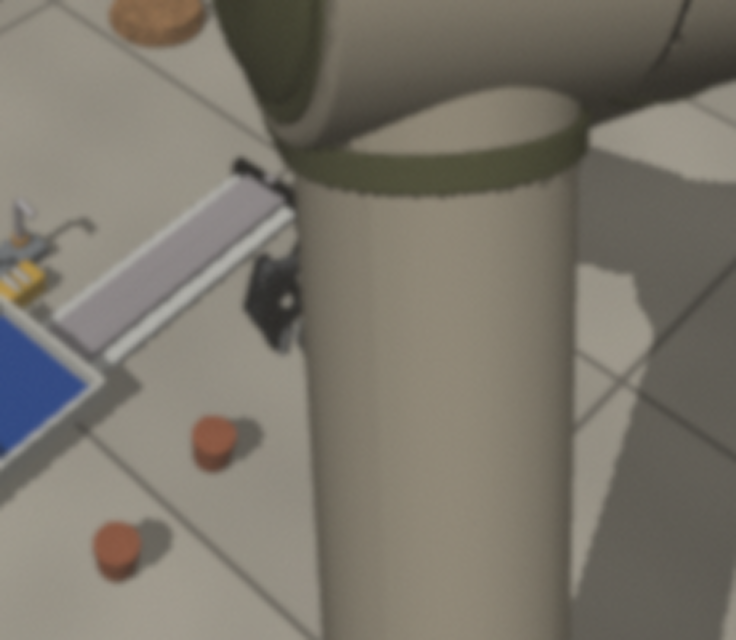

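View pics/t2top.png

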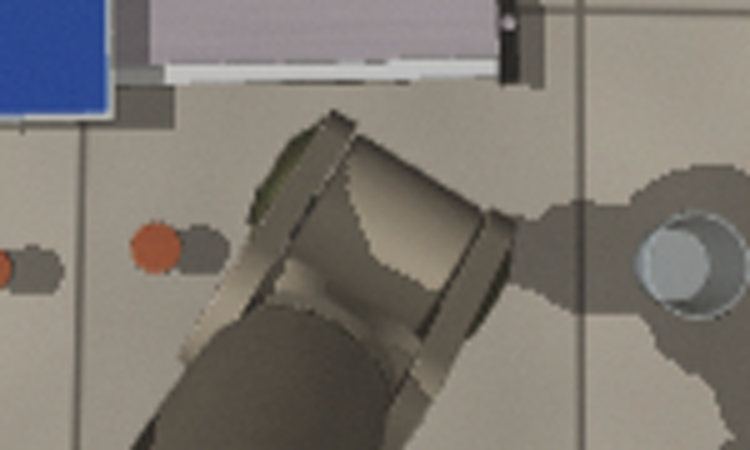

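Both views are blocked by the arm and nothing has been disturbed. Close the gripper, then check the width.

>>> {"op": "carry_out", "data": {"steps": [0,0,0,0,0,0,-1,0,0,0,0,0,0,-1,0,0,0,0,0,0,-1,0,0,0,0,0,0,-1,0,0,0,0,0,0,-1,0,0,0,0,0,0,-1,0,0,0,0,0,0,-1,0,0,0,0,0,0,-1,0,0,0,0,0,0,-1,0,0,0,0,0,0,-1], "grip_force": 60}}

```text
time_s: 3.5
eef_pos: [459.7, -141.8, 6.1]
ee_rot: [-0.0, 0.989, -0.147, 0.0]
force: [-1.0, 2.5, 7.3]
grip_width: 0.233
```

>>> {"op": "carry_out", "data": {"steps": [0,0,0,0,0,0,-1,0,0,0,0,0,0,-1,0,0,-0.5,0,0,0,-1,0,0,-1.5,0,0,0,-1,0,0,-2.5,0,0,0,-1,0,0,-2.5,0,0,0,-1,0,0,-2.5,0,0,0,-1,0,0,-2.5,0,0,0,-1,0,0,0,0,0,0,-1]}}

```text
time_s: 4.25
eef_pos: [461.3, -143.0, 130.0]
ee_rot: [0.002, 0.989, -0.147, 0.004]
force: [0.1, -0.3, -0.1]
grip_width: 0.237
```

```bash
python3 - <<'E'
from h import *
go(594,74.5,125,1.9)
for n in("side","top"):
    I=cams.capture(n); c=I[130:330,290:520] if n=="side" else I[205:295,270:420]
    cv2.imwrite(f"pics/t3{n}.png",cv2.resize(c,None,fx=3.2 if n=="side" else 5,fy=3.2 if n=="side" else 5,interpolation=cv2.INTER_CUBIC)[:,:,::-1])
E
```

```text
t 4.25 pos [ 461.33 -142.96  129.98] psi -16.93 tilt [ 0.01  0.   -1.  ] F [ 0.06 -0.26 -0.05] w 0.237
shift cm (tool axes now) [  6.36 -24.67   0.5 ] turn units -3.77
shift after turn [ 13.98 -21.3    0.5 ]
```

View pics/t3side.png

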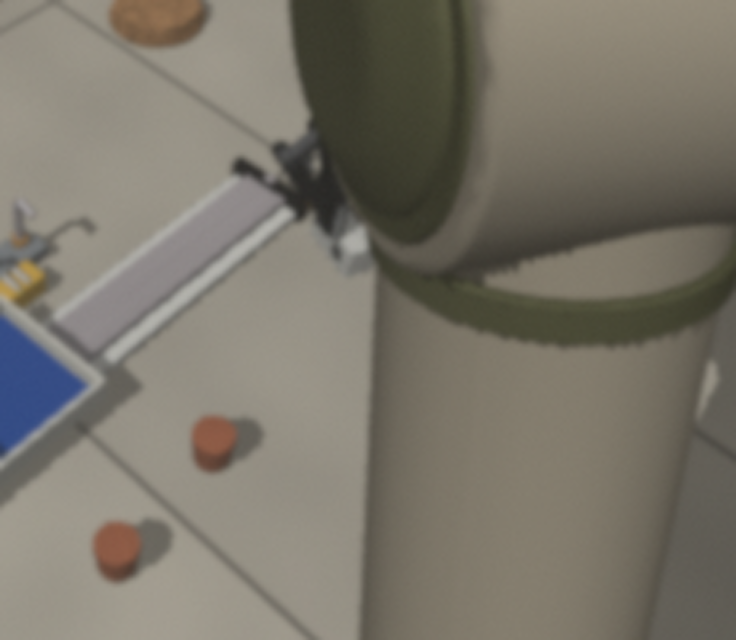

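The boss hangs in the gripper. Turn to the rail direction and carry it over the blue bay.

>>> {"op": "carry_out", "data": {"steps": [0,0,0,0,0,-0.94,-1,0,0,0,0,0,-0.94,-1,0,0,0,0,0,-0.94,-1,0,0,0,0,0,-0.94,-1,1.64,-2.66,0,0,0,0,-1,1.64,-2.66,0,0,0,0,-1,1.64,-2.66,0,0,0,0,-1,1.64,-2.66,0,0,0,0,-1,1.64,-2.66,0,0,0,0,-1,1.64,-2.66,0,0,0,0,-1,1.64,-2.66,0,0,0,0,-1,1.64,-2.66,0,0,0,0,-1,0,0,0,0,0,0,-1,0,0,0,0,0,0,-1]}}

```text
time_s: 5.52
eef_pos: [583.1, 76.1, 123.5]
ee_rot: [-0.0, 1.0, 0.017, -0.002]
force: [0.2, 0.5, -1.4]
grip_width: 0.231
```

```bash
python3 - <<'E'
from h import *
go(585,74.5,31,1.9)
for n in("side","top"):
    I=cams.capture(n); c=I[130:330,190:420] if n=="side" else I[165:275,195:385]
    cv2.imwrite(f"pics/t4{n}.png",cv2.resize(c,None,fx=3.2 if n=="side" else 4.2,fy=3.2 if n=="side" else 4.2,interpolation=cv2.INTER_CUBIC)[:,:,::-1])
E
```

```text
t 5.52 pos [583.08  76.11 123.46] psi 1.99 tilt [-0. -0. -1.] F [ 0.16  0.46 -1.39] w 0.231
shift cm (tool axes now) [0.22 0.17 9.25] turn units 0.02
shift after turn [0.22 0.17 9.25]
```

View pics/t4side.png

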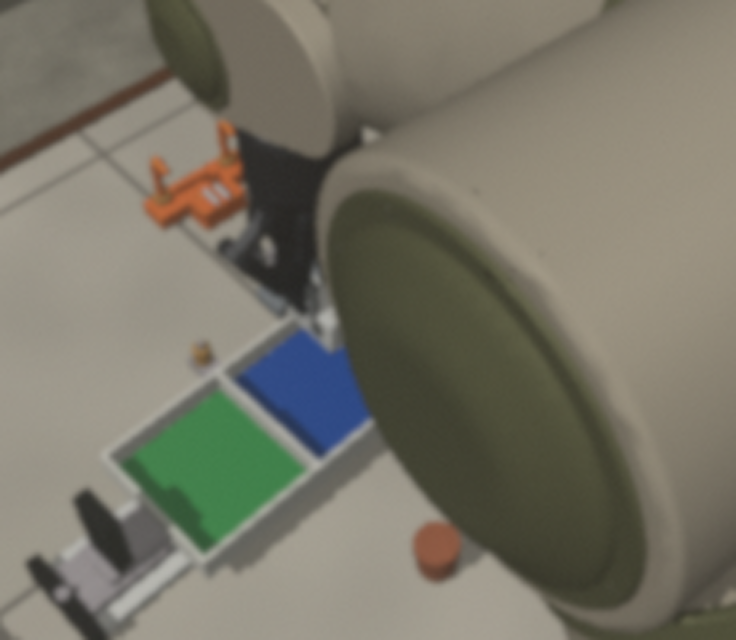

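View pics/t4top.png

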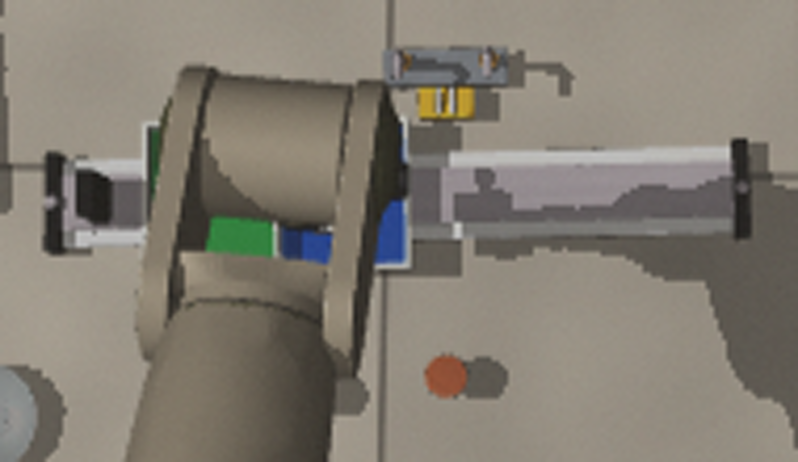

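The boss is over the blue bay. Lower it.

>>> {"op": "carry_out", "data": {"steps": [0.1,0.1,2.0,0,0,0,-1,0.1,0.1,2.0,0,0,0,-1,0,0,2.0,0,0,0,-1,0,0,1.5,0,0,0,-1,0,0,0.8,0,0,0,-1,0,0,0.5,0,0,0,-1,0,0,0.2,0,0,0,-1,0,0,0,0,0,0,-1,0,0,0,0,0,0,-1]}}

```text
time_s: 6.37
eef_pos: [586.2, 72.9, 36.3]
ee_rot: [0.0, 1.0, 0.016, 0.001]
force: [0.1, -0.4, -0.9]
grip_width: 0.24
```

>>> {"op": "carry_out", "data": {"steps": [0,0,0.2,0,0,0,-1,0,0,0.2,0,0,0,-1,0,0,0,0,0,0,-1]}}

```text
time_s: 6.62
eef_pos: [585.8, 73.1, 31.4]
ee_rot: [0.0, 1.0, 0.016, 0.0]
force: [0.1, -0.3, -0.5]
grip_width: 0.233
```

>>> {"op": "carry_out", "data": {"steps": [0,0,0.1,0,0,0,-1,0,0,0,0,0,0,-1,0,0,0,0,0,0,0,0,0,0,0,0,0,0,0,0,0,0,0,0,0,0,0,0,0,0,0,0.1,0,0,-0.5,0,0,0,0.1,0,0,-1.5,0,0,0,0.1,0,0,-2.5,0,0,0,0.1,0,0,-3,0,0,0,0.1,0,0,-3,0,0,0,0.1]}}

```text
time_s: 7.53
eef_pos: [585.5, 73.1, 136.9]
ee_rot: [-0.0, 1.0, 0.016, -0.0]
force: [-0.2, -0.8, -0.1]
grip_width: 0.55
```

```bash
python3 - <<'E'
from h import *
go(453.7,-9.3,135,1.9)
for n in("side",):
    I=cams.capture(n); c=I[130:330,190:420] if n=="side" else I[165:275,195:385]
    cv2.imwrite(f"pics/t5{n}.png",cv2.resize(c,None,fx=3.2 if n=="side" else 4.2,fy=3.2 if n=="side" else 4.2,interpolation=cv2.INTER_CUBIC)[:,:,::-1])
E
```

```text
t 7.53 pos [585.46  73.11 136.88] psi 1.86 tilt [-0. -0. -1.] F [-0.24 -0.84 -0.14] w 0.55
shift cm (tool axes now) [-13.44   7.81   0.2 ] turn units -0.01
shift after turn [-13.44   7.8    0.2 ]
```

View pics/t5side.png

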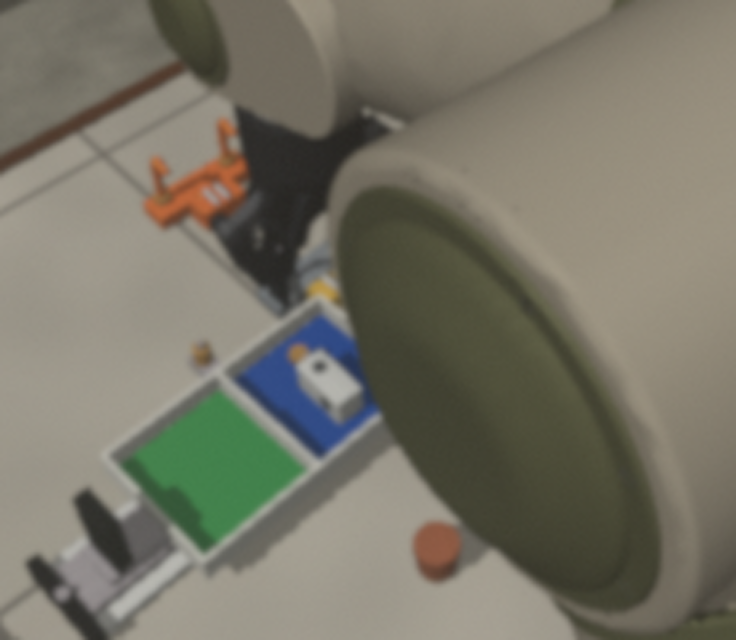

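The boss lies in the blue bay. Go to stopper 2.

>>> {"op": "carry_out", "data": {"steps": [-2.69,1.56,0,0,0,0,0.7,-2.69,1.56,0,0,0,0,0.7,-2.69,1.56,0,0,0,0,0.7,-2.69,1.56,0,0,0,0,0.7,-2.69,1.56,0,0,0,0,0.7,0,0,0,0,0,0,0.7,0,0,3,0,0,0,0.7,0,0,3,0,0,0,0.7,0,0,2,0,0,0,0.7,0,0,0,0,0,0,0.7,0,0,0,0,0,0,0.7]}}

```text
time_s: 8.5
eef_pos: [454.0, -9.1, 55.6]
ee_rot: [-0.0, 1.0, 0.016, -0.0]
force: [0.6, 0.4, 0.7]
grip_width: 0.847
```

```bash
python3 - <<'E'
from h import *
go(453.7,-9.3,6,1.9)
for n in("side","top"):
    I=cams.capture(n); c=I[180:380,230:460] if n=="side" else I[195:305,205:395]
    cv2.imwrite(f"pics/t6{n}.png",cv2.resize(c,None,fx=3.2 if n=="side" else 4.2,fy=3.2 if n=="side" else 4.2,interpolation=cv2.INTER_CUBIC)[:,:,::-1])
E
```

```text
t 8.5 pos [454.01  -9.12  55.63] psi 1.87 tilt [-0. -0. -1.] F [0.56 0.42 0.74] w 0.847
shift cm (tool axes now) [-0.03  0.02  4.96] turn units -0.01
shift after turn [-0.03  0.02  4.96]
```

View pics/t6side.png

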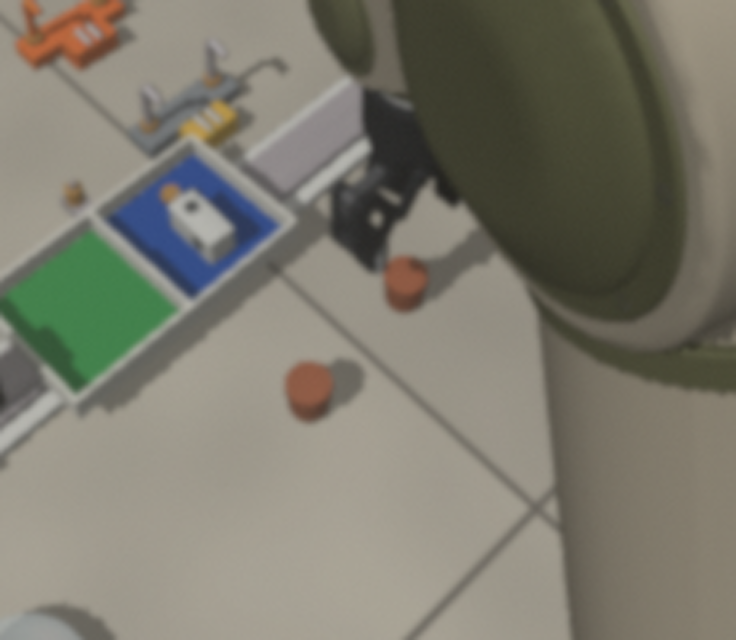

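View pics/t6top.png

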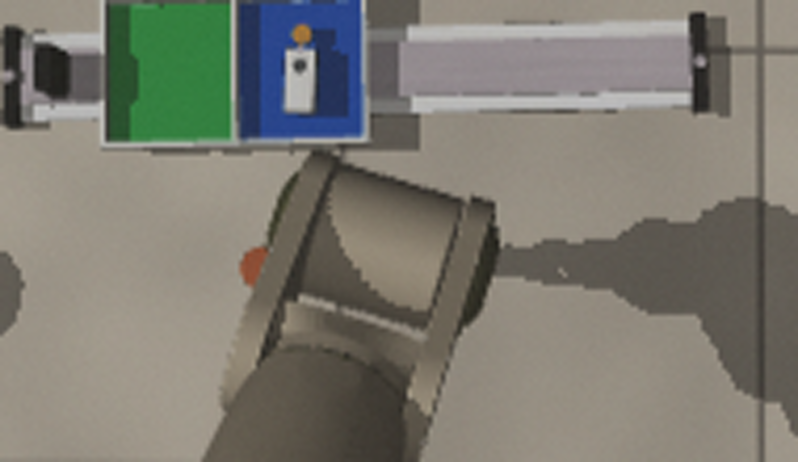

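The boss is seated upright in the blue bay (top crop 300,75) and the gripper is over stopper 2. Descend and close.

>>> {"op": "carry_out", "data": {"steps": [0,0,2.5,0,0,0,0.7,0,0,1.7,0,0,0,0.7,0,0,0.6,0,0,0,0.7,0,0,0,0,0,0,0.7,0,0,0,0,0,0,-1,0,0,0,0,0,0,-1,0,0,0,0,0,0,-1,0,0,0,0,0,0,-1,0,0,0,0,0,0,-1,0,0,0,0,0,0,-1,0,0,0,0,0,0,-1,0,0,0,0,0,0,-1], "grip_force": 40}}

```text
time_s: 9.6
eef_pos: [454.8, -9.4, 8.7]
ee_rot: [0.0, 1.0, 0.016, 0.001]
force: [-0.5, 0.8, 7.5]
grip_width: 0.355
```

>>> {"op": "carry_out", "data": {"steps": [0,0,0,0,0,0,-1,0,0,-0.5,0,0,0,-1,0,0,-1.5,0,0,0,-1,0,0,-2.5,0,0,0,-1,0,0,-2.5,0,0,0,-1,0,0,-2.5,0,0,0,-1,0,0,0,0,0,0,-1,0,0,0,0,0,0,-1]}}

```text
time_s: 10.27
eef_pos: [454.4, -9.4, 103.8]
ee_rot: [0.0, 1.0, 0.016, 0.001]
force: [0.0, 0.2, -0.3]
grip_width: 0.36
```

```bash
python3 - <<'E'
from h import *
go(616,177,100,1.9)
for n in("side",):
    I=cams.capture(n); c=I[180:380,230:460] if n=="side" else I[195:305,205:395]
    cv2.imwrite(f"pics/t7{n}.png",cv2.resize(c,None,fx=3.2 if n=="side" else 4.2,fy=3.2 if n=="side" else 4.2,interpolation=cv2.INTER_CUBIC)[:,:,::-1])
E
```

```text
t 10.27 pos [454.44  -9.41 103.75] psi 1.86 tilt [ 0.  0. -1.] F [ 0.05  0.24 -0.26] w 0.36
shift cm (tool axes now) [ 16.75 -18.11   0.41] turn units -0.01
shift after turn [ 16.76 -18.1    0.41]
```

View pics/t7side.png

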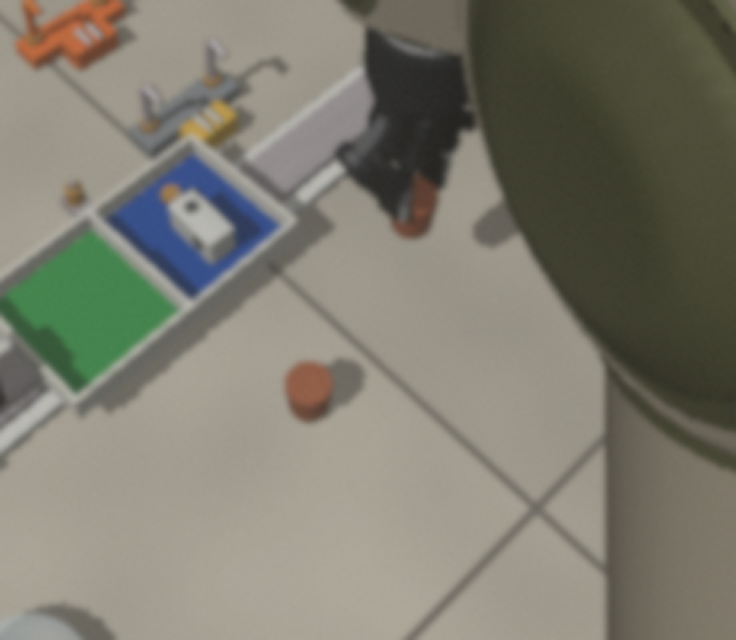

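Stopper 2 is held upright. Carry it to the far side of the green bay.

>>> {"op": "carry_out", "data": {"steps": [2.09,-2.26,0,0,0,0,-1,2.09,-2.26,0,0,0,0,-1,2.09,-2.26,0,0,0,0,-1,2.09,-2.26,0,0,0,0,-1,2.09,-2.26,0,0,0,0,-1,2.09,-2.26,0,0,0,0,-1,2.09,-2.26,0,0,0,0,-1,2.09,-2.26,0,0,0,0,-1,0,0,0,0,0,0,-1,0,0,2.5,0,0,0,-1,0,0,2.5,0,0,0,-1,0,0,1.2,0,0,0,-1,0,0,0.4,0,0,0,-1,0,0,0,0,0,0,-1,0,0,0,0,0,0,-1]}}

```text
time_s: 11.57
eef_pos: [615.4, 176.7, 37.1]
ee_rot: [-0.0, 1.0, 0.016, 0.0]
force: [-0.2, 0.8, -0.5]
grip_width: 0.354
```

>>> {"op": "carry_out", "data": {"steps": [0,0,0.2,0,0,0,-1,0,0,0.1,0,0,0,-1,0,0,0,0,0,0,-1,0,0,0,0,0,0,-1]}}

```text
time_s: 11.9
eef_pos: [615.4, 176.9, 33.9]
ee_rot: [-0.0, 1.0, 0.016, 0.0]
force: [0.8, 0.2, 0.3]
grip_width: 0.351
```

>>> {"op": "carry_out", "data": {"steps": [0,0,0,0,0,0,0.2,0,0,0,0,0,0,0.2,0,0,0,0,0,0,0.2,0,0,0,0,0,0,0.2,0,0,-0.5,0,0,0,0.2,0,0,-1.5,0,0,0,0.2,0,0,-2.5,0,0,0,0.2,0,0,-2.5,0,0,0,0.2,0,0,0,0,0,0,0.2]}}

```text
time_s: 12.65
eef_pos: [617.5, 177.2, 109.2]
ee_rot: [-0.0, 1.0, 0.016, 0.004]
force: [-0.4, 0.1, 0.8]
grip_width: 0.599
```

```bash
python3 - <<'E'
from h import *
go(439.5,101.1,100,1.9)
for n in("side",):
    I=cams.capture(n); c=I[180:380,190:420] if n=="side" else I[195:305,205:395]
    cv2.imwrite(f"pics/t8{n}.png",cv2.resize(c,None,fx=3.2 if n=="side" else 4.2,fy=3.2 if n=="side" else 4.2,interpolation=cv2.INTER_CUBIC)[:,:,::-1])
E
```

```text
t 12.65 pos [617.46 177.2  109.21] psi 1.87 tilt [ 0.01 -0.   -1.  ] F [-0.41  0.09  0.8 ] w 0.599
shift cm (tool axes now) [-18.04   7.03   0.76] turn units -0.01
shift after turn [-18.05   7.02   0.76]
```

View pics/t8side.png

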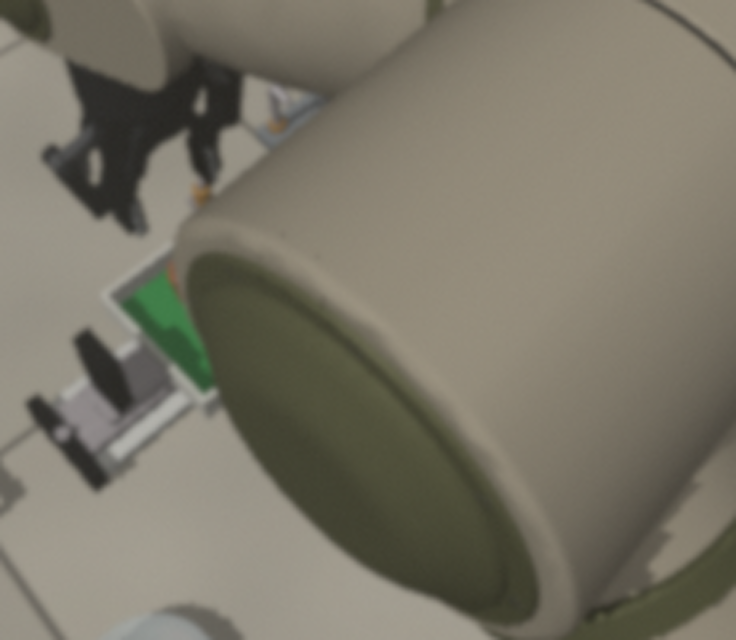

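Released, though the stopper is mostly hidden. On to stopper 1.

>>> {"op": "carry_out", "data": {"steps": [-2.53,1.0,0,0,0,0,0.7,-2.53,1.0,0,0,0,0,0.7,-2.53,1.0,0,0,0,0,0.7,-2.53,1.0,0,0,0,0,0.7,-2.53,1.0,0,0,0,0,0.7,-2.53,1.0,0,0,0,0,0.7,-2.53,1.0,0,0,0,0,0.7,0,0,0,0,0,0,0.7,0,0,2.5,0,0,0,0.7,0,0,2.5,0,0,0,0.7,0,0,0,0,0,0,0.7,0,0,0,0,0,0,0.7]}}

```text
time_s: 13.7
eef_pos: [439.9, 101.2, 53.0]
ee_rot: [-0.0, 1.0, 0.016, -0.001]
force: [0.1, -0.5, 0.2]
grip_width: 0.848
```

```bash
python3 - <<'E'
from h import *
go(439.5,101.1,6,1.9)
for n in("side","top"):
    I=cams.capture(n); c=I[180:380,190:420] if n=="side" else I[165:275,195:385]
    cv2.imwrite(f"pics/t9{n}.png",cv2.resize(c,None,fx=3.2 if n=="side" else 4.2,fy=3.2 if n=="side" else 4.2,interpolation=cv2.INTER_CUBIC)[:,:,::-1])
E
```

```text
t 13.7 pos [439.9  101.24  53.03] psi 1.86 tilt [-0. -0. -1.] F [ 0.06 -0.46  0.17] w 0.848
shift cm (tool axes now) [-0.03  0.01  4.7 ] turn units -0.01
shift after turn [-0.03  0.01  4.7 ]
```

View pics/t9side.png

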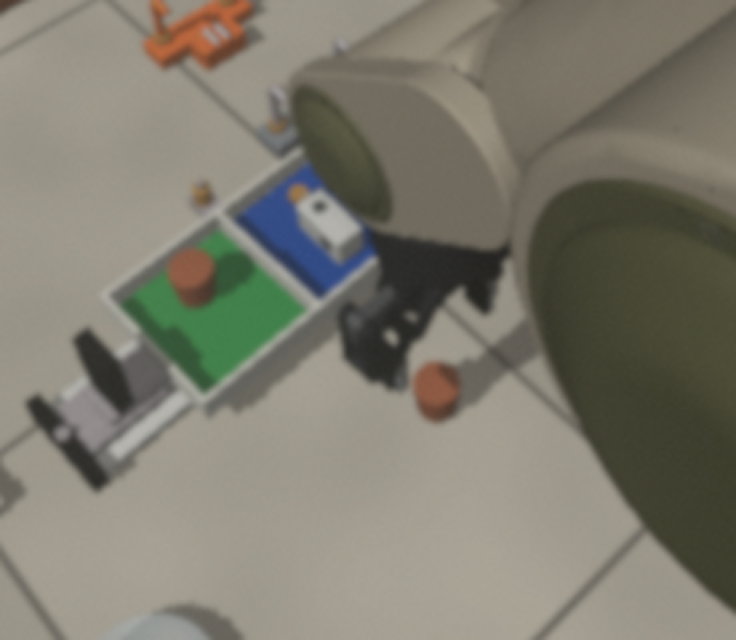

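View pics/t9top.png

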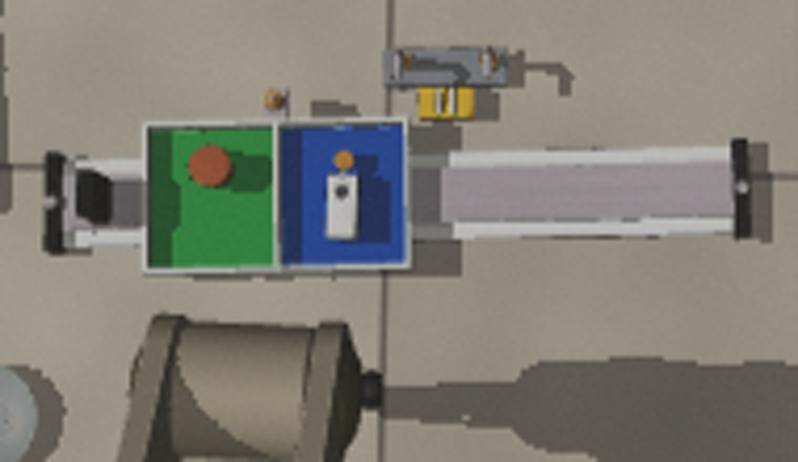

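Stopper 2 stands upright in the green bay (top crop 210,166). The boss is in blue and the carriage is where it was. Grasp stopper 1.

>>> {"op": "carry_out", "data": {"steps": [0,0,2.4,0,0,0,0.7,0,0,1.6,0,0,0,0.7,0,0,0.6,0,0,0,0.7,0,0,0,0,0,0,0.7,0,0,0,0,0,0,-1,0,0,0,0,0,0,-1,0,0,0,0,0,0,-1,0,0,0,0,0,0,-1,0,0,0,0,0,0,-1,0,0,0,0,0,0,-1,0,0,0,0,0,0,-1,0,0,0,0,0,0,-1,0,0,0,0,0,0,-1,0,0,-0.5,0,0,0,-1,0,0,-1.5,0,0,0,-1,0,0,-2.5,0,0,0,-1,0,0,-2.5,0,0,0,-1,0,0,-2.5,0,0,0,-1,0,0,0,0,0,0,-1,0,0,0,0,0,0,-1]}}

```text
time_s: 15.47
eef_pos: [441.0, 101.2, 103.7]
ee_rot: [0.0, 1.0, 0.016, 0.001]
force: [0.4, -0.3, -0.6]
grip_width: 0.353
```

```bash
python3 - <<'E'
from h import *
go(567,175.5,100,1.9)
for n in("side",):
    I=cams.capture(n); c=I[180:380,190:420] if n=="side" else I[165:275,195:385]
    cv2.imwrite(f"pics/t10{n}.png",cv2.resize(c,None,fx=3.2 if n=="side" else 4.2,fy=3.2 if n=="side" else 4.2,interpolation=cv2.INTER_CUBIC)[:,:,::-1])
E
```

```text
t 15.47 pos [440.97 101.18 103.75] psi 1.87 tilt [ 0.  0. -1.] F [ 0.4  -0.27 -0.62] w 0.353
shift cm (tool axes now) [12.84 -7.02  0.41] turn units -0.01
shift after turn [12.84 -7.01  0.41]
```

View pics/t10side.png

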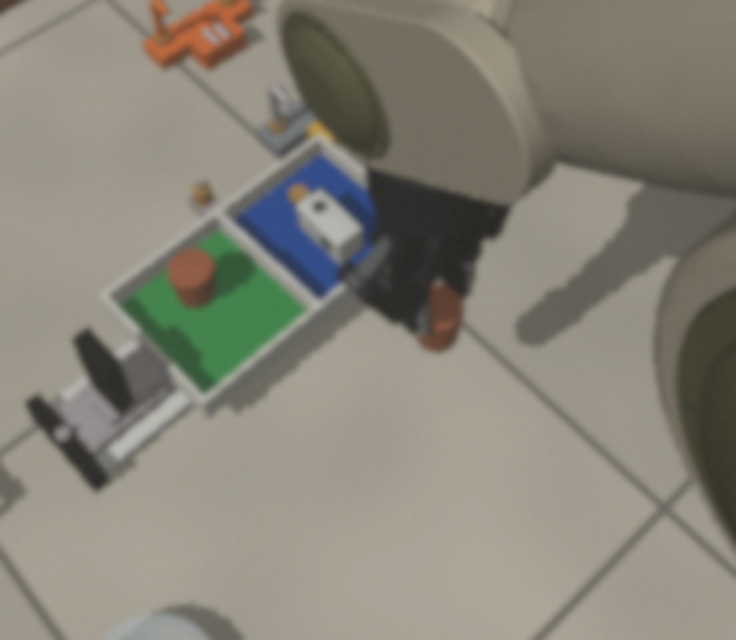

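>>> {"op": "carry_out", "data": {"steps": [2.14,-1.17,0,0,0,0,-1,2.14,-1.17,0,0,0,0,-1,2.14,-1.17,0,0,0,0,-1,2.14,-1.17,0,0,0,0,-1,2.14,-1.17,0,0,0,0,-1,2.14,-1.17,0,0,0,0,-1,0,0,0,0,0,0,-1,0,0,2.5,0,0,0,-1,0,0,2.5,0,0,0,-1,0,0,1.2,0,0,0,-1,0,0,0.4,0,0,0,-1,0,0,0.2,0,0,0,-1,0,0,0,0,0,0,-1,0,0,0,0,0,0,-1]}}

```text
time_s: 16.68
eef_pos: [567.0, 175.5, 35.5]
ee_rot: [-0.0, 1.0, 0.016, 0.001]
force: [0.2, 0.0, 0.4]
grip_width: 0.357
```

>>> {"op": "carry_out", "data": {"steps": [0,0,0.2,0,0,0,-1,0,0,0,0,0,0,-1,0,0,0,0,0,0,0.2,0,0,0,0,0,0,0.2,0,0,0,0,0,0,0.2,0,0,0,0,0,0,0.2,0,0,-0.5,0,0,0,0.2,0,0,-1.5,0,0,0,0.2,0,0,-2.5,0,0,0,0.2,0,0,-2.5,0,0,0,0.2,0,0,-2.5,0,0,0,0.2,0,0,0,0,0,0,0.2,0,0,0,0,0,0,0.2]}}

```text
time_s: 17.77
eef_pos: [567.0, 175.6, 128.9]
ee_rot: [-0.0, 1.0, 0.016, 0.001]
force: [-0.5, 1.1, -1.0]
grip_width: 0.603
```

```bash
python3 - <<'E'
from h import *
go(588.3,265,125,1.9)
for n in("side","top"):
    I=cams.capture(n); c=I[180:380,190:420] if n=="side" else I[165:275,195:385]
    cv2.imwrite(f"pics/t11{n}.png",cv2.resize(c,None,fx=3.2 if n=="side" else 4.2,fy=3.2 if n=="side" else 4.2,interpolation=cv2.INTER_CUBIC)[:,:,::-1])
E
```

```text
t 17.77 pos [567.   175.61 128.89] psi 1.86 tilt [ 0. -0. -1.] F [-0.47  1.06 -1.04] w 0.603
shift cm (tool axes now) [ 2.42 -8.87  0.4 ] turn units -0.01
shift after turn [ 2.42 -8.86  0.4 ]
```

View pics/t11side.png

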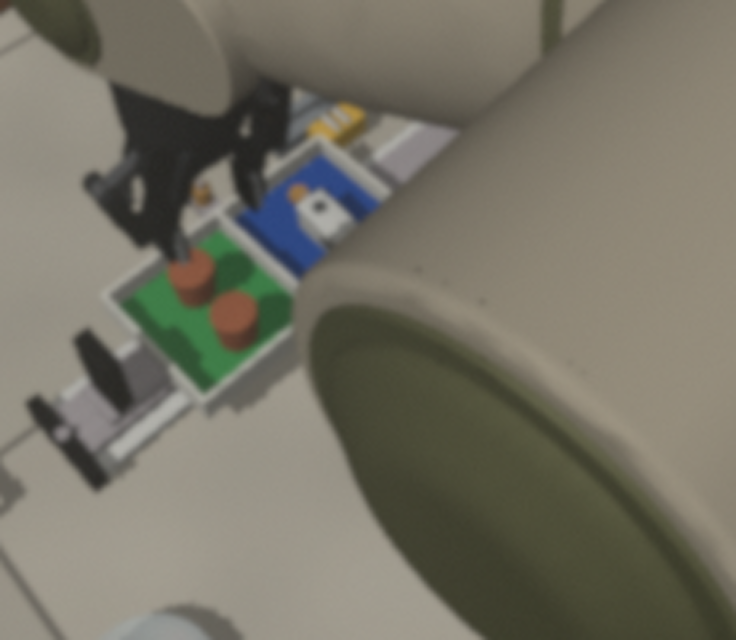

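View pics/t11top.png

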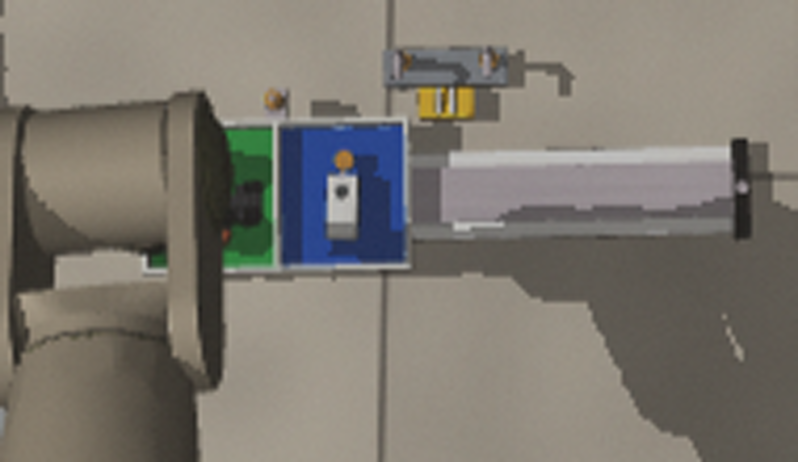

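Both stoppers are upright in green and the boss is in blue. Now the handle.

>>> {"op": "carry_out", "data": {"steps": [0.81,-2.96,0,0,0,0,0.2,0.81,-2.96,0,0,0,0,0.2,0.81,-2.96,0,0,0,0,0.2,0,0,0,0,0,0,0.2,0,0,0,0,0,0,0.2,0,0,2,0,0,0,0.2,0,0,0,0,0,0,0.2]}}

```text
time_s: 18.45
eef_pos: [586.1, 263.7, 103.7]
ee_rot: [0.001, 1.0, 0.016, -0.003]
force: [-1.3, -0.4, -2.2]
grip_width: 0.603
```

```bash
python3 - <<'E'
from h import *
go(588.3,265,48,1.9)
for n in("side",):
    I=cams.capture(n); c=I[180:380,160:390]
    cv2.imwrite(f"pics/t12{n}.png",cv2.resize(c,None,fx=3.2,fy=3.2,interpolation=cv2.INTER_CUBIC)[:,:,::-1])
E
```

```text
t 18.45 pos [586.07 263.68 103.69] psi 1.82 tilt [-0.01  0.   -1.  ] F [-1.33 -0.36 -2.25] w 0.603
shift cm (tool axes now) [ 0.26 -0.13  5.57] turn units -0.02
shift after turn [ 0.26 -0.13  5.57]
```

View pics/t12side.png

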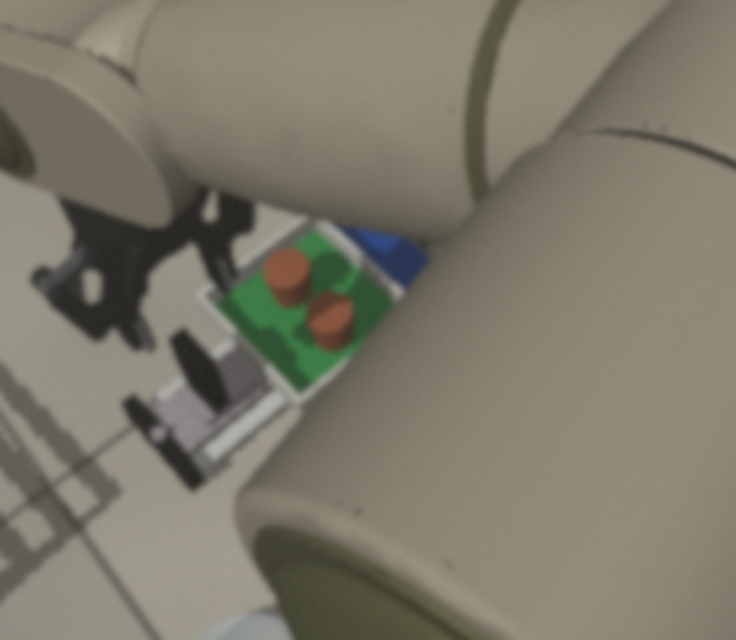

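Fingers straddle the handle post. Descend and close.

>>> {"op": "carry_out", "data": {"steps": [0,0,2,0,0,0,0.0,0,0,2,0,0,0,0.0,0,0,1.2,0,0,0,0.0,0,0,0.5,0,0,0,0.0,0,0,0,0,0,0,0.0,0,0,0,0,0,0,-1,0,0,0,0,0,0,-1,0,0,0,0,0,0,-1,0,0,0,0,0,0,-1,0,0,0,0,0,0,-1,0,0,0,0,0,0,-1,0,0,0,0,0,0,-1,0,0,0,0,0,0,-1], "grip_force": 60}}

```text
time_s: 19.58
eef_pos: [588.5, 265.3, 52.1]
ee_rot: [-0.0, 1.0, 0.016, 0.001]
force: [-0.6, -0.3, 6.8]
grip_width: 0.143
```

```bash
python3 - <<'E'
from h import *
go(588.3,265,51,1.9)
for n in("side","top"):
    I=cams.capture(n); c=I[180:380,160:390] if n=="side" else I[165:275,195:385]
    k=3.2 if n=="side" else 4.2
    cv2.imwrite(f"pics/t13{n}.png",cv2.resize(c,None,fx=k,fy=k,interpolation=cv2.INTER_CUBIC)[:,:,::-1])
go(588.3,265,51,1.9)
E
```

```text
t 19.58 pos [588.54 265.29  52.07] psi 1.87 tilt [ 0. -0. -1.] F [-0.55 -0.25  6.75] w 0.143
shift cm (tool axes now) [-0.02  0.03  0.11] turn units -0.01
shift after turn [-0.02  0.03  0.11]
t 19.68 pos [588.52 265.28  52.05] psi 1.87 tilt [ 0. -0. -1.] F [-0.52  0.03  6.13] w 0.139
shift cm (tool axes now) [-0.02  0.03  0.11] turn units -0.01
shift after turn [-0.02  0.03  0.11]
```

View pics/t13side.png

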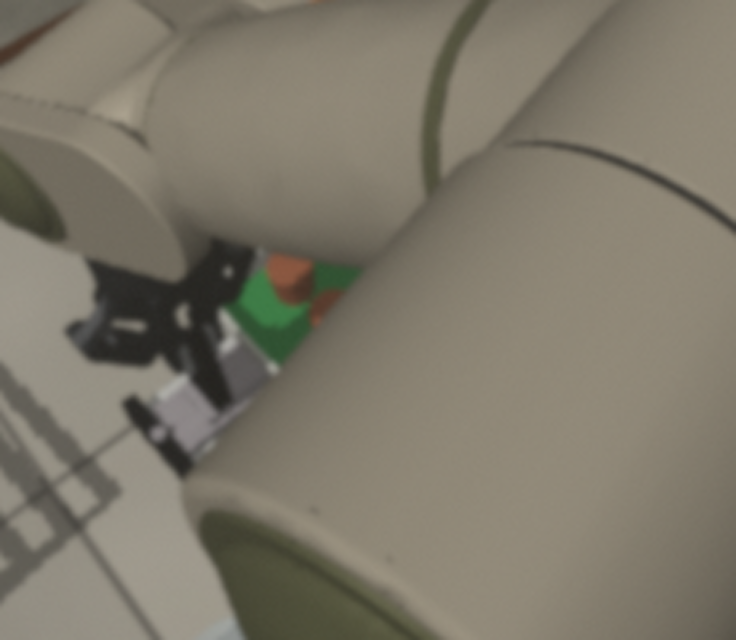

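View pics/t13top.png

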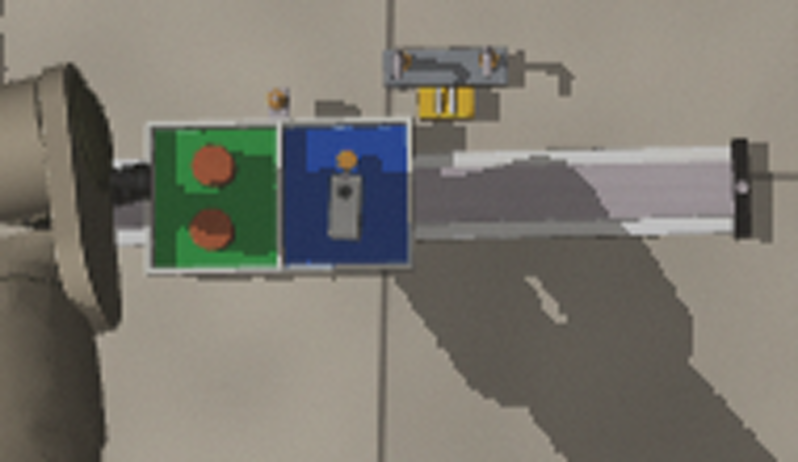

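The handle is gripped (top crop: the carriage centred itself about 2 mm forward). By the images, the notch lies about 133 mm further along tool +y. Slide most of the way, stopping about 19 mm short.

>>> {"op": "carry_out", "data": {"steps": [0,0,-0.1,0,0,0,-1,0,0.4,0,0,0,0,-1,0,0.8,0,0,0,0,-1,0,1,0,0,0,0,-1,0,1,0,0,0,0,-1,0,1,0,0,0,0,-1,0,1,0,0,0,0,-1,0,1,0,0,0,0,-1,0,1,0,0,0,0,-1,0,1,0,0,0,0,-1,0,1,0,0,0,0,-1,0,1,0,0,0,0,-1,0,0.7,0,0,0,0,-1,0,0.4,0,0,0,0,-1,0,0,0,0,0,0,-1,0,0,0,0,0,0,-1]}}

```text
time_s: 21.02
eef_pos: [592.5, 150.4, 52.1]
ee_rot: [0.0, 1.0, 0.016, 0.001]
force: [6.1, -2.3, 2.3]
grip_width: 0.145
```

```bash
python3 - <<'E'
from h import *
go(584.4+8,132.6,52,1.9)
for n in("side","top"):
    I=cams.capture(n); c=I[180:300,210:370] if n=="side" else I[165:275,195:385]
    k=4.5 if n=="side" else 4.2
    cv2.imwrite(f"pics/t14{n}.png",cv2.resize(c,None,fx=k,fy=k,interpolation=cv2.INTER_CUBIC)[:,:,::-1])
E
```

```text
t 21.02 pos [592.45 150.4   52.08] psi 1.8 tilt [ 0.  0. -1.] F [ 6.08 -2.29  2.32] w 0.145
shift cm (tool axes now) [-0.06  1.78  0.01] turn units -0.02
shift after turn [-0.06  1.78  0.01]
```

View pics/t14side.png

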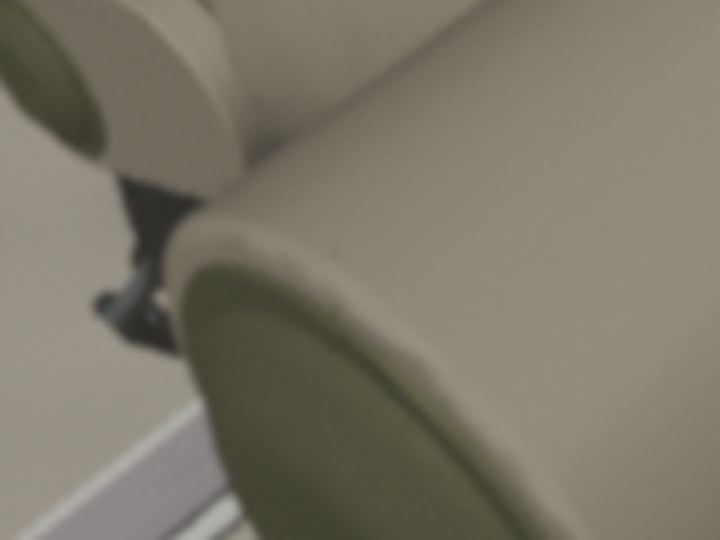

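View pics/t14top.png

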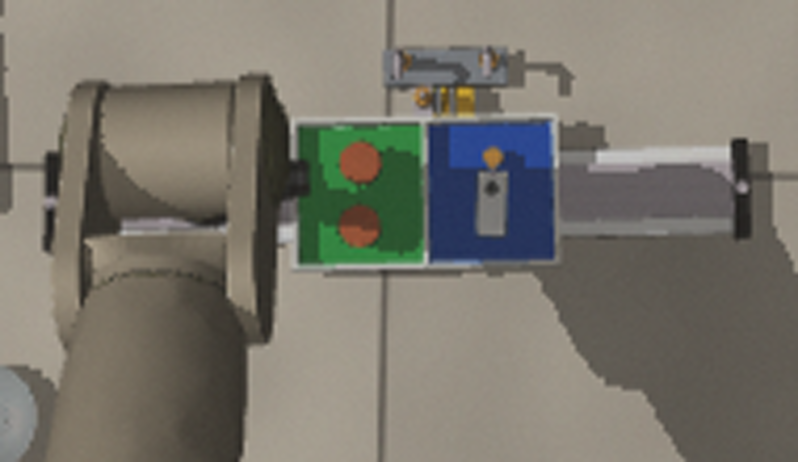

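The loads are upright and the ball (top crop 423,97) is just before the first ridge (~444). There is a 6 N sideways load, so I relieve it and creep on.

>>> {"op": "carry_out", "data": {"steps": [0.08,0,0,0,0,0,-1,0,0.1,0,0,0,0,-1,0,0.1,0,0,0,0,-1,0,0.1,0,0,0,0,-1,0,0.1,0,0,0,0,-1,0,0,0,0,0,0,-1]}}

```text
time_s: 21.62
eef_pos: [592.5, 147.4, 52.1]
ee_rot: [0.0, 1.0, 0.016, 0.0]
force: [1.7, 0.2, 5.2]
grip_width: 0.143
```

>>> {"op": "carry_out", "data": {"steps": [0,0.1,0,0,0,0,-1,0,0.1,0,0,0,0,-1,0,0,0,0,0,0,-1]}}

```text
time_s: 21.87
eef_pos: [592.6, 145.5, 52.1]
ee_rot: [0.0, 1.0, 0.016, 0.0]
force: [0.9, 0.8, 5.1]
grip_width: 0.146
```

>>> {"op": "carry_out", "data": {"steps": [0,0.1,0,0,0,0,-1,0,0.1,0,0,0,0,-1,0,0,0,0,0,0,-1]}}

```text
time_s: 22.12
eef_pos: [592.6, 144.4, 52.1]
ee_rot: [-0.001, 1.0, 0.016, 0.0]
force: [1.4, 5.4, 4.4]
grip_width: 0.147
```

The climb has begun near y≈145, so the notch should be at about 134. Continue 1 mm at a time.

>>> {"op": "carry_out", "data": {"steps": [0,0.1,0,0,0,0,-1,0,0,0,0,0,0,-1]}}

```text
time_s: 22.28
eef_pos: [592.6, 143.9, 52.1]
ee_rot: [-0.001, 1.0, 0.016, 0.0]
force: [3.0, 8.0, 4.3]
grip_width: 0.143
```

>>> {"op": "carry_out", "data": {"steps": [0,0.1,0,0,0,0,-1,0,0,0,0,0,0,-1]}}

```text
time_s: 22.45
eef_pos: [592.7, 143.7, 52.1]
ee_rot: [-0.002, 1.0, 0.016, 0.001]
force: [3.1, 11.9, 4.4]
grip_width: 0.139
```

>>> {"op": "carry_out", "data": {"steps": [0,0.1,0,0,0,0,-1,0,0,0,0,0,0,-1]}}

```text
time_s: 22.62
eef_pos: [592.7, 141.9, 52.1]
ee_rot: [-0.001, 1.0, 0.016, 0.0]
force: [2.6, 4.5, 4.8]
grip_width: 0.145
```

>>> {"op": "carry_out", "data": {"steps": [0,0.1,0,0,0,0,-1,0,0,0,0,0,0,-1]}}

```text
time_s: 22.78
eef_pos: [592.8, 140.2, 52.1]
ee_rot: [-0.0, 1.0, 0.016, 0.0]
force: [3.1, 2.0, 5.6]
grip_width: 0.14
```

>>> {"op": "carry_out", "data": {"steps": [0,0.1,0,0,0,0,-1,0,0,0,0,0,0,-1]}}

```text
time_s: 22.95
eef_pos: [592.8, 138.6, 52.1]
ee_rot: [-0.0, 1.0, 0.016, 0.0]
force: [2.2, 0.3, 5.4]
grip_width: 0.147
```

>>> {"op": "carry_out", "data": {"steps": [0,0.1,0,0,0,0,-1,0,0,0,0,0,0,-1]}}

```text
time_s: 23.12
eef_pos: [592.9, 137.5, 52.1]
ee_rot: [-0.0, 1.0, 0.016, 0.0]
force: [2.3, 0.9, 6.3]
grip_width: 0.147
```

>>> {"op": "carry_out", "data": {"steps": [0,0.1,0,0,0,0,-1,0,0,0,0,0,0,-1]}}

```text
time_s: 23.28
eef_pos: [592.9, 136.4, 52.1]
ee_rot: [0.0, 1.0, 0.016, 0.0]
force: [1.9, -0.2, 5.7]
grip_width: 0.145
```

>>> {"op": "carry_out", "data": {"steps": [0,0.1,0,0,0,0,-1,0,0,0,0,0,0,-1]}}

```text
time_s: 23.45
eef_pos: [593.0, 135.2, 52.1]
ee_rot: [0.0, 1.0, 0.016, 0.0]
force: [1.5, -1.3, 6.0]
grip_width: 0.142
```

>>> {"op": "carry_out", "data": {"steps": [0,0.1,0,0,0,0,-1,0,0,0,0,0,0,-1]}}

```text
time_s: 23.62
eef_pos: [593.0, 134.2, 52.1]
ee_rot: [0.0, 1.0, 0.016, 0.0]
force: [2.3, -0.7, 5.1]
grip_width: 0.143
```

```bash
python3 - <<'E'
from h import *
go(593,132.6,52,1.9)
I=cams.capture("top"); c=I[170:230,250:350]
cv2.imwrite("pics/t15.png",cv2.resize(c,None,fx=7.5,fy=7.5,interpolation=cv2.INTER_CUBIC)[:,:,::-1])
E
```

```text
t 23.62 pos [592.99 134.2   52.05] psi 1.84 tilt [ 0.  0. -1.] F [ 2.34 -0.75  5.13] w 0.143
shift cm (tool axes now) [-0.    0.16  0.01] turn units -0.01
shift after turn [-0.    0.16  0.01]
```

View pics/t15.png

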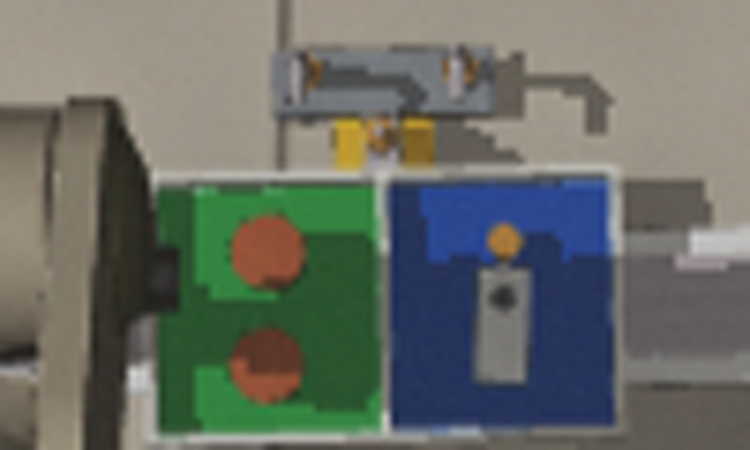

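The image shows the plunger (382) centred on the yellow block (333–435) between the ridges. Next I feel for the far wall of the notch, carefully.

>>> {"op": "carry_out", "data": {"steps": [0,0.1,0,0,0,0,-1,0,0,0,0,0,0,-1,0,0,0,0,0,0,-1]}}

```text
time_s: 23.92
eef_pos: [593.0, 133.7, 52.1]
ee_rot: [-0.0, 1.0, 0.016, 0.0]
force: [2.0, 2.0, 5.6]
grip_width: 0.143
```

>>> {"op": "carry_out", "data": {"steps": [0,0.05,0,0,0,0,-1,0,0,0,0,0,0,-1,0,0,0,0,0,0,-1]}}

```text
time_s: 24.17
eef_pos: [593.0, 133.6, 52.0]
ee_rot: [-0.0, 1.0, 0.016, 0.0]
force: [2.0, 3.6, 5.1]
grip_width: 0.148
```

The far wall is felt: force rises with almost no motion at y≈133.6, so the ball is seated. Unload slightly and verify.

>>> {"op": "carry_out", "data": {"steps": [0,-0.08,0,0,0,0,-1,0,0,0,0,0,0,-1,0,0,0,0,0,0,-1,0,0,0,0,0,0,-1,0,0,0,0,0,0,-1,0,0,0,0,0,0,-1]}}

```text
time_s: 24.67
eef_pos: [593.0, 133.9, 52.1]
ee_rot: [0.0, 1.0, 0.016, 0.0]
force: [2.4, 0.9, 5.6]
grip_width: 0.146
```

```bash
python3 - <<'E'
from h import *
go(593,133.6,52,1.9)
I=cams.capture("top"); c=I[170:270,190:350]
cv2.imwrite("pics/t16.png",cv2.resize(c,None,fx=5,fy=5,interpolation=cv2.INTER_CUBIC)[:,:,::-1])
I=cams.capture("side");cv2.imwrite("pics/t16s.png",I[:,:,::-1])
E
```

```text
t 24.67 pos [592.99 133.89  52.06] psi 1.84 tilt [ 0.  0. -1.] F [2.38 0.89 5.55] w 0.146
shift cm (tool axes now) [-0.    0.03  0.01] turn units -0.01
shift after turn [-0.    0.03  0.01]
```

View pics/t16.png

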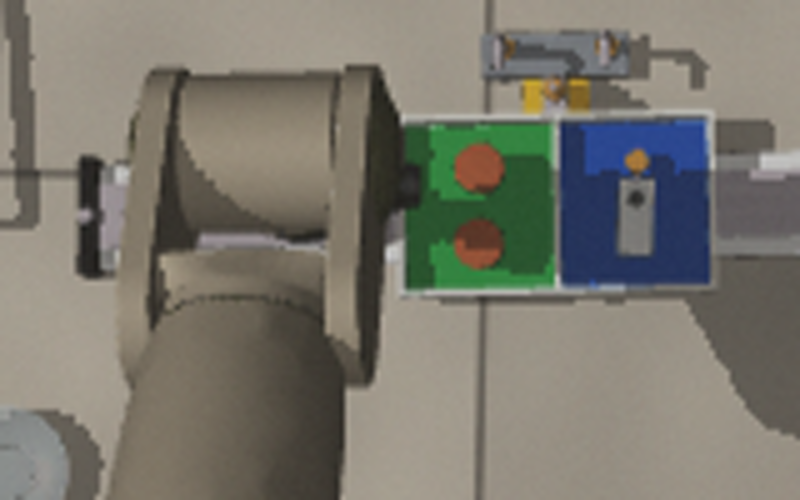

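View pics/t16s.png

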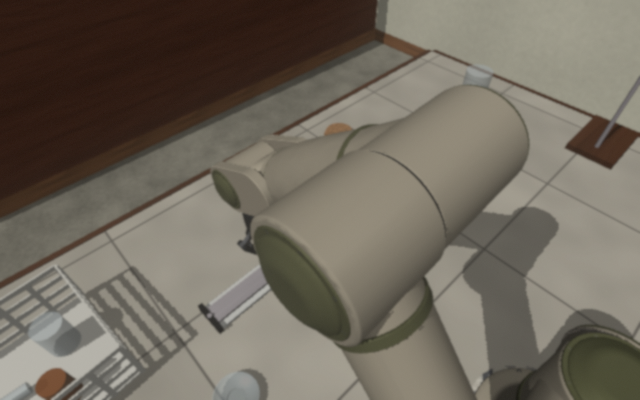

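The ball is on the block centre (top crop 556,93; block 524–590) with only 0.9 N along the rail. Both stoppers are upright in green, the boss is in blue and the handle is still gripped. Handing in.

```bash
python3 -c "
from rig import finish_job; print(finish_job())"
```

```text
the job is handed in; nothing more can be done
None
```

The job is done and handed in at about 25 s: the clamp boss is in the blue bay and both stoppers stand upright in the green bay. I slid the carriage by its handle until the ball dropped into the notch, and the arm still holds the handle there.

- **Ball seated:** Moving along the rail, the force rose to about 12 N on the first ridge, fell to zero, and then pulled slightly forward. The far wall stopped the carriage at TCP y ≈ 133.6 mm. I backed off to 0.9 N, and the last top view shows the ball over the centre of the yellow block.
- **Weaker click than expected:** The forward pull into the notch was only about 1.3 N. I judged it seated from the far wall and the picture, not from a sharp click.
- **Remaining forces on the tool:** About 5.5 N up and 2.4 N sideways were still on the tool when I handed in.
- **Not checked at the end:** The last side view was mostly blocked by the arm. I did not measure the beaker, dish and wash bottle again, but no move was planned near them and no unexpected contact force showed up.

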